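Set out the legs of a sloping rail for tacking

ROBOT

A 7-joint arm with a two-finger parallel gripper is mounted at the origin on the work surface. World frame = base frame: x ahead of the robot, y to its left, z up, the work surface at z = 0. Lengths are in m, angles in rad, forces in N, time in s.
With the tool pointing down it reaches from about 0.4 to 0.9 m from the base axis. Payload 5.6 kg.
Tool frame: the origin (TCP) lies midway between the tips of the shut fingers; the grasp point (between the pads) lies 19 mm behind it; z points along the fingers, y is the line along which they close (so a half turn about z gives the same grasp; the last joint's range is limited). The gripper opens to 92 mm and grips with 3 to 60 N. Pads are 20 mm wide; open, the fingers measure 128 mm over their backs; the gripper's body (75 mm by 189 mm) begins 69 mm behind the grasp point.
Start: joints at [1.287, 0.468, -0.012, 1.603, 0.006, 1.071, -0.056], TCP at [0.155, -0.631, 0.215] pointing down, gripper open.
Joint ranges: [-2.53, 2.53], [-0.31, 2.02], [-1.57, 1.55], [0.28, 2.44], [-1.29, 4.43], [0.15, 1.84], [-2.92, 2.92]. Speed limits (rad/s): [2.57, 2.57, 3.14, 3.14, 3.14, 3.14, 3.14].

INTERFACE

Orientations are given as a 3x3 rotation matrix whose columns are the frame's x, y, z axes.
In Python, from station import env, effector, solver, viewer, workorder, search_frame, tip_of gives the robot as it stands. Calls block until the motion is done:
- env.reach(position, orientation): joint-space move of the TCP to a pose.
- env.movel(position, frame=None, rate=0.15): straight line of the TCP; frame=None keeps the orientation; rate is the mean speed in m/s.
- env.goto_joints(angles): joint-space move.
- effector.release() and effector.grasp(squeeze=None): open the fingers fully, or close them until they stop; squeeze is the grip in N (None keeps the last).
- env.pause(seconds).
- solver.inverse_kinematics(position, orientation): joint angles nearest the present ones, or None.
- env.sense(): the state.
- viewer.read_camera(name): name is "scene" or "side" or "wrist"; returns (picture, depth): 420x560x3 uint8, red, green, blue; 420x560 float32, m along the optical axis (not along the pixel's ray), 0 where there is no reading.
- viewer.camera_info(name): a dict with "intrinsics" (3x3 intrinsics, pixels), "eye" and "rotation" of the camera in the world; the wrist camera has in their place "T_tool_cam" (4x4, takes a point from camera to tool coordinates, whose origin is the TCP and whose axes are the flange's). Camera axes: x right, y up, looking along -z (the intrinsics and any distortion apply to the point x, -y, -z); pixel columns grow to the right and rows downward; lengths in m; the calibration is good to about 2 mm. The wrist camera is an equidistant fisheye: a pixel r from the principal point sees the ray r / f radians off the axis. A picture is of the moment at which its call begins: read the wrist's pose just before it. camera_info takes no time and is no camera call.
A pose or a line that the arm cannot do raises env.PlanningError and nothing moves.
- workorder.finish_job(): hands the job in; it is judged then, once.
Trained networks look in the newest picture that a camera, given by its name, has taken for a name from the list of things; names that differ only in an ending like _2 or _b are one class to them, and where a whole thing is asked for, a point or a joint stands for the part that bears it (a point fixed in the world has none). Each returns a list of dicts, best first, with "score" (0 to 1); they miss things now and then, are a little off and sometimes report something else, mostly with a low value. They report only what shows in the picture. A call takes as long as a camera call. They do not tell look-alikes from the thing itself.
- search_frame(camera, name): "at" ([x, y, z] in m, in world coordinates, good to about 4 mm: the middle of the surface that is visible of it).
- tip_of(camera, name): "at" ([x, y, z] in m, in world coordinates, good to about 4 mm: a listed point, or the origin of a listed thing).
The state is a dict: "t": time; "joint_positions": joint angles; "joint_velocities": joint speeds; "tau": joint torques, N m; "ee_pos": TCP position; "tcp_rot": TCP orientation; "wrist_force": force on the tool from outside, world axes, zero at the start; "moment": the same for the moment, N m; "gripper_width": finger opening in m; "grasp_force": force on a finger pad.
Only numpy, scipy, OpenCV 4.12 (cv2) and the standard library are available. Lean on these libraries where they do the work, as an engineer would, in place of code of your own. Each camera call takes 0.05 s, during which the arm holds its last target. There are 200 camera calls.

TASK

Set the four cut tube legs out for welding: stand one upright on the scribed centre of each base plate, in order of height, the tallest on the plate next to the grey corner post and the shortest at the far end. Do not tip any leg over or push the tin aside, and let go of everything when the row is done.

Things in the scene. Friction and masses are not known exactly. Their poses are not given: they have to be found in the camera images.
- leg_60: Leg: the shortest of four offcuts of bare round steel tube, 60 mm high, 38 mm outside diameter, 31 mm bore, 156 g (varies). Stands upright and loose on the bench at the start, somewhere between the robot and the row of plates. Origin at the centre of its lower end, z up along the tube.
- leg_85: Leg: the second shortest of four offcuts of bare round steel tube, 85 mm high, 38 mm outside diameter, 31 mm bore, 221 g (varies). Stands upright and loose on the bench at the start, somewhere between the robot and the row of plates. Origin at the centre of its lower end, z up along the tube.
- leg_110: Leg: the second tallest of four offcuts of bare round steel tube, 110 mm high, 38 mm outside diameter, 31 mm bore, 286 g (varies). Stands upright and loose on the bench at the start, somewhere between the robot and the row of plates. Origin at the centre of its lower end, z up along the tube.
- leg_135: Leg: the tallest of four offcuts of bare round steel tube, 135 mm high, 38 mm outside diameter, 31 mm bore, 351 g (varies). Stands upright and loose on the bench at the start, somewhere between the robot and the row of plates. Origin at the centre of its lower end, z up along the tube.
- plate_a: One of four identical square base plates, 70 x 70 x 6 mm bare metal with a thin black scribed cross through its centre, fixed on a dark flat bar (90 mm wide, 420 mm long, 6 mm thick) that lies on the bench. The four stand in a row about 100 mm apart (up to 20 mm more or less), the letters in no particular order. Origin at the centre of its underside, 6 mm above the bench; its upper face is 12 mm above the bench. z up; the row runs roughly along its y.
- plate_b: One of four identical square base plates, 70 x 70 x 6 mm bare metal with a thin black scribed cross through its centre, fixed on a dark flat bar (90 mm wide, 420 mm long, 6 mm thick) that lies on the bench. The four stand in a row about 100 mm apart (up to 20 mm more or less), the letters in no particular order. Origin at the centre of its underside, 6 mm above the bench; its upper face is 12 mm above the bench. z up; the row runs roughly along its y.
- plate_c: One of four identical square base plates, 70 x 70 x 6 mm bare metal with a thin black scribed cross through its centre, fixed on a dark flat bar (90 mm wide, 420 mm long, 6 mm thick) that lies on the bench. The four stand in a row about 100 mm apart (up to 20 mm more or less), the letters in no particular order. Origin at the centre of its underside, 6 mm above the bench; its upper face is 12 mm above the bench. z up; the row runs roughly along its y.
- plate_d: One of four identical square base plates, 70 x 70 x 6 mm bare metal with a thin black scribed cross through its centre, fixed on a dark flat bar (90 mm wide, 420 mm long, 6 mm thick) that lies on the bench. The four stand in a row about 100 mm apart (up to 20 mm more or less), the letters in no particular order. Origin at the centre of its underside, 6 mm above the bench; its upper face is 12 mm above the bench. z up; the row runs roughly along its y.
- post: Corner post: a fixed square grey painted box-section stub with a dark cap and foot, 60 x 60 mm (foot 76 x 76 mm) and 94 mm high. It stands on the bench in line with the row, just beyond one end or the other; its centre is about 105 mm from the centre of the nearest plate. Origin at the centre of its underside, at bench height.
- tin: Bystander: a closed round blue tin, 60 mm diameter, 80 mm high, 400 g, standing loose on the bench just beyond the other end of the row. Origin at the centre of its underside.
Mind the look-alikes: they are no part of the job. Leave any red look-alike of the leg_110 alone. What is shaped like the leg_60 but orange is not meant.

How it is judged:
By the outcome, as a careful person would: the job done as asked, in the order asked, and still so for the second after the job is handed in, with the robot touching nothing.
It also fails if it takes over 99 s, if anything falls off the work surface, if the arm or the gripper's body presses on something with over 40 N, if the wrist force passes 120 N, or if a joint passes its speed limit or range.

## Working session

There is one attempt and no reset: what is moved stays moved. The work goes in short steps, each a Python script; the robot and the scene stay as the last script left them, time stands still between calls to the robot, and variables do not carry over. Pictures are saved under pics/ and viewed, at most 14 in all, crops included, and the job is handed in when it is done.

```bash
ls; mkdir -p pics
python3 - <<'E'
from station import env, effector, solver, viewer, workorder, search_frame, tip_of
import cv2,numpy as np
for c in ["scene","side"]:
    p,d=viewer.read_camera(c); cv2.imwrite(f"pics/{c}0.png",p[:,:,::-1]); np.savez(f"{c}0.npz",p=p,d=d)
    i=viewer.camera_info(c); print(c,i)
    for n in ["leg_60","leg_85","leg_110","leg_135","plate_a","post","tin"]:
        print(n,[(np.round(r["at"],3).tolist(),round(r["score"],2)) for r in tip_of(c,n)])
print(env.sense()["t"])
E
```

```text
pics
scene {'intrinsics': array([[510.82742462,   0.        , 280.37558204],
       [  0.        , 510.82742462, 209.21254371],
       [  0.        ,   0.        ,   1.        ]]), 'eye': array([1.09784012, 0.07274088, 0.74800451]), 'rotation': array([[-0.12831428, -0.77216306,  0.62233404],
       [ 0.99173291, -0.10061969,  0.07963359],
       [ 0.00112894,  0.62740727,  0.77869046]])}
leg_60 [([0.417, 0.012, 0.002], 0.92), ([0.399, 0.287, -0.002], 0.86), ([0.458, 0.209, 0.002], 0.84), ([0.425, 0.084, 0.001], 0.84), ([0.456, -0.083, 0.001], 0.67), ([0.47, -0.196, -0.0], 0.59), ([0.589, -0.049, 0.004], 0.46)]
leg_85 [([0.417, 0.012, 0.002], 0.92), ([0.399, 0.287, -0.002], 0.86), ([0.458, 0.209, 0.002], 0.84), ([0.425, 0.084, 0.001], 0.84), ([0.456, -0.083, 0.001], 0.67), ([0.47, -0.196, -0.0], 0.59), ([0.589, -0.049, 0.004], 0.46)]
leg_110 [([0.417, 0.012, 0.002], 0.92), ([0.399, 0.287, -0.002], 0.86), ([0.458, 0.209, 0.002], 0.84), ([0.425, 0.084, 0.001], 0.84), ([0.456, -0.083, 0.001], 0.67), ([0.47, -0.196, -0.0], 0.59), ([0.589, -0.049, 0.004], 0.46)]
leg_135 [([0.417, 0.012, 0.
[... 1110 characters left out ...]
2), ([0.415, 0.007, -0.002], 0.73), ([0.401, 0.284, 0.002], 0.73), ([0.588, -0.052, 0.005], 0.56)]
leg_110 [([0.457, 0.21, -0.003], 0.88), ([0.43, 0.084, 0.004], 0.88), ([0.469, -0.192, -0.0], 0.82), ([0.415, 0.007, -0.002], 0.73), ([0.401, 0.284, 0.002], 0.73), ([0.588, -0.052, 0.005], 0.56)]
leg_135 [([0.457, 0.21, -0.003], 0.88), ([0.43, 0.084, 0.004], 0.88), ([0.469, -0.192, -0.0], 0.82), ([0.415, 0.007, -0.002], 0.73), ([0.401, 0.284, 0.002], 0.73), ([0.588, -0.052, 0.005], 0.56)]
plate_a [([0.606, 0.163, 0.01], 0.97), ([0.591, -0.05, 0.004], 0.93), ([0.576, -0.149, 0.005], 0.85), ([0.597, 0.058, 0.004], 0.69)]
post [([0.554, -0.251, 0.004], 0.87)]
tin [([0.626, 0.265, -0.0], 0.63)]
0.8
```

View pics/scene0.png

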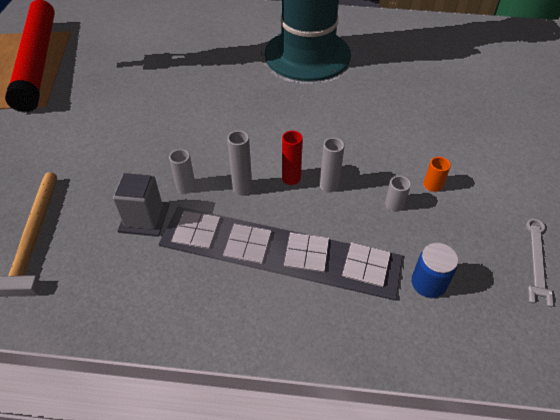

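View pics/side0.png

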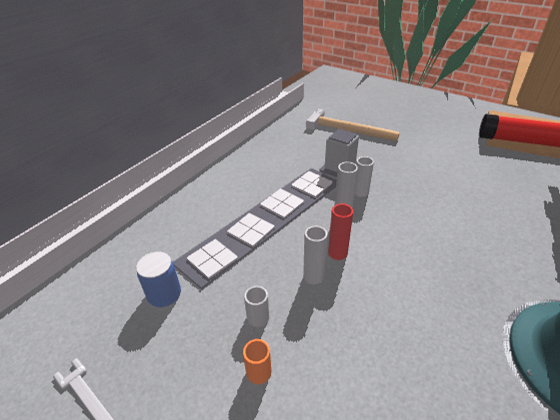

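```bash
cat > h.py <<'E'
import numpy as np,cv2
from station import env, effector, solver, viewer, workorder, search_frame, tip_of
def cloud(c,d):
    i=viewer.camera_info(c);K=i["intrinsics"];v,u=np.mgrid[:420,:560]
    P=np.stack([(u-K[0,2])/K[0,0]*d,-(v-K[1,2])/K[1,1]*d,-d],-1)
    W=P@i["rotation"].T+i["eye"]; W[d<=0]=np.nan
    return W
E
python3 - <<'E'
from h import *
from scipy.optimize import least_squares
legs=[(.417,.010),(.400,.286),(.458,.21),(.427,.084),(.456,-.083),(.47,-.194),(.628,.265)]
pl=[(.608,.161),(.596,.057),(.59,-.05),(.574,-.149),(.555,-.252)]
for c in ["scene","side"]:
    z=np.load(c+"0.npz");W=cloud(c,z["d"]);p=z["p"]
    flat=W.reshape(-1,3);col=p.reshape(-1,3)
    print(c,"bench z",np.nanmedian(flat[(abs(flat[:,0]-.5)<.03)&(abs(flat[:,1]-.13)<.02),2]))
    for x,y in legs:
        r=np.hypot(flat[:,0]-x,flat[:,1]-y); m=(r<.028)&(flat[:,2]>.01)
        if m.sum()<20: print(x,y,m.sum());continue
        Q=flat[m]; h=np.percentile(Q[:,2],97)
        R=.03 if x>.6 else .019
        s=Q[Q[:,2]<h-.006]
        f=least_squares(lambda a:np.hypot(s[:,0]-a[0],s[:,1]-a[1])-R,[x,y],loss="soft_l1",f_scale=.002)
        print("leg",x,y,m.sum(),"h",h.round(4),"fit",f.x.round(4),"rms",np.sqrt(np.median(f.fun**2)).round(4),"rgb",np.median(col[m],0))
    for x,y in pl:
        m=(abs(flat[:,0]-x)<.055)&(abs(flat[:,1]-y)<.055)&(flat[:,2]>(.0095 if x!=.555 else .085))&(flat[:,2]<(.0155 if x!=.555 else .11))
        Q=flat[m];b=cv2.minAreaRect((Q[:,:2]*1000).astype(np.float32))
        print("plate",x,y,m.sum(),"z",np.median(Q[:,2]).round(4),np.round(b[0],1),np.round(b[1],1),round(b[2],1))
E
```

```text
scene bench z -0.00047434936434598285
leg 0.417 0.01 961 h 0.1098 fit [0.4185 0.0067] rms 0.0008 rgb [73.  5.  5.]
leg 0.4 0.286 604 h 0.0605 fit [0.4007 0.2838] rms 0.0012 rgb [163.5  61.    0. ]
leg 0.458 0.21 614 h 0.0604 fit [0.4595 0.2091] rms 0.0013 rgb [105.5  97.5 102. ]
leg 0.427 0.084 982 h 0.1097 fit [0.4274 0.0827] rms 0.0008 rgb [87. 81. 85.]
leg 0.456 -0.083 1221 h 0.1346 fit [ 0.4577 -0.0841] rms 0.0007 rgb [71. 66. 69.]
leg 0.47 -0.194 790 h 0.085 fit [ 0.4677 -0.1942] rms 0.0009 rgb [70.  65.5 68. ]
leg 0.628 0.265 1184 h 0.0814 fit [0.6246 0.2654] rms 0.0008 rgb [174. 159. 165.]
plate 0.608 0.161 1350 z 0.0117 [608.1 158.2] [69.9 72.3] 79.8
plate 0.596 0.057 1292 z 0.0116 [596.2  57.8] [76.7 71.7] 87.9
plate 0.59 -0.05 1236 z 0.0117 [591.7 -55.9] [81.6 74.4] 85.3
plate 0.574 -0.149 1163 z 0.0116 [ 578.6 -145.5] [102.6  81.5] 5.9
plate 0.555 -0.252 915 z 0.0928 [ 554.9 -250.7] [60.6 59.6] 0.1
side bench z -0.00017528032284386263
leg 0.417 0.01 1026 h 0.1097 fit [0.4178 0.0084] rms 0.0006 rgb [122.  52.  53.]
leg 0.4 0.286 958 h 0.0607 fit [0.3985 0.2866] rms 0.0019 rgb [146.5  85.   59. ]
leg 0.458 0.21 782 h 0.0604 fit [0.4575 0.2114] rms 0.0015 rgb [114. 111. 114.]
leg 0.427 0.084 1118 h 0.1098 fit [0.4267 0.0845] rms 0.0006 rgb [114. 111. 114.]
leg 0.456 -0.083 810 h 0.1345 fit [ 0.4572 -0.0824] rms 0.0006 rgb [111. 107. 111.]
leg 0.47 -0.194 537 h 0.0844 fit [ 0.4672 -0.1924] rms 0.0008 rgb [113. 110. 113.]
leg 0.628 0.265 679 h 0.0814 fit [0.6307 0.2631] rms 0.0006 rgb [236. 230. 234.]
plate 0.608 0.161 1022 z 0.0118 [606.8 160.3] [70.3 72.6] 79.9
plate 0.596 0.057 809 z 0.0115 [594.5  56.6] [71.  71.3] 87.8
plate 0.59 -0.05 640 z 0.0115 [589.5 -48.5] [71.9 70.5] 85.6
plate 0.574 -0.149 526 z 0.0114 [ 571.2 -145.1] [72.  70.9] 85.9
plate 0.555 -0.252 362 z 0.0927 [ 551.1 -247.4] [58.2 59.7] 1.9
```

The scene view shows four bare legs at x≈180, 240, 332 and 398 px. The red (292, 158) and orange (437, 175) decoys are distinct. The post is at (139, 203), to the left of the plates, and the tin at (435, 270). The side view agrees, and the leg heights match 60/85/110/135. The tallest leg therefore goes on the plate at y≈-0.15. Next I'll measure the crosses precisely and check IK.

```bash
cat >> h.py <<'E'
def rectify(c,p,z=.012,x0=.5,y0=-.25,s=2000,W=400,H=960):
    """top view at height z: col=(x-x0)*s,row=(y-y0)*s"""
    i=viewer.camera_info(c);K=i["intrinsics"];F=np.diag([1,-1,-1.])@i["rotation"].T
    A=np.array([[1/s,0,x0],[0,1/s,y0],[0,0,z]])-np.outer(i["eye"],[0,0,1])
    return cv2.warpPerspective(p,K@F@A,(W,H),flags=cv2.INTER_LINEAR|cv2.WARP_INVERSE_MAP)
def plates(c,p):
    g=cv2.cvtColor(rectify(c,p),cv2.COLOR_RGB2GRAY)
    t,b=cv2.threshold(g,0,255,cv2.THRESH_OTSU); out=[]
    b=cv2.morphologyEx(b,cv2.MORPH_CLOSE,np.ones((13,13)))
    b=cv2.morphologyEx(b,cv2.MORPH_OPEN,np.ones((31,31)))
    for k in cv2.findContours(b,cv2.RETR_EXTERNAL,cv2.CHAIN_APPROX_NONE)[0]:
        r=cv2.minAreaRect(k)
        out.append((r[0][0]/2000+.5,r[0][1]/2000-.25,r[1][0]/2,r[1][1]/2,r[2]))
    return sorted(out,key=lambda r:r[1]),g
E
python3 - <<'E'
from h import *
gs=[]
for c in ["scene","side"]:
    r,g=plates(c,np.load(c+"0.npz")["p"]); gs.append(g)
    print(c); print(np.round(r,4))
cv2.imwrite("pics/rect.png",cv2.resize(np.vstack([cv2.rotate(g,cv2.ROTATE_90_COUNTERCLOCKWISE) for g in gs]),None,fx=.74,fy=.74))
s=env.sense();print(s["tcp_rot"].round(2) if hasattr(s["tcp_rot"],"round") else s["tcp_rot"])
for sg in (1,-1):
    R=np.array([[0,sg,0],[sg,0,0],[0,0,-1.]])
    for q in [(.457,-.083,.09),(.457,-.083,.26),(.575,-.147,.26),(.459,.21,.016),(.607,.16,.2),(.427,.084,.22)]:
        a=solver.inverse_kinematics(q,R);print(sg,q,None if a is None else np.round(a,2))
E
```

```text
scene
[[ 5.072000e-01 -2.030000e-01  5.600000e+01  1.450000e+01  9.000000e+01]
 [ 5.916000e-01 -5.140000e-02  7.122740e+01  7.482230e+01  8.605480e+01]
 [ 6.447000e-01 -1.030000e-02  1.095000e+02  4.794999e+02 -0.000000e+00]
 [ 5.737000e-01  2.250000e-02  1.475000e+02  4.139999e+02 -0.000000e+00]]
side
[[ 6.18500e-01 -1.03000e-02  4.79500e+02  1.62000e+02  9.00000e+01]
 [ 5.95100e-01  5.52000e-02  7.24474e+01  7.27775e+01  8.83789e+01]
 [ 5.33500e-01  5.75000e-02  3.44000e+02  6.70000e+01  9.00000e+01]
 [ 6.07200e-01  1.58800e-01  7.18023e+01  7.25264e+01  7.99920e+01]]
[[ 0.97  0.24 -0.  ]
 [ 0.24 -0.97 -0.  ]
 [-0.    0.   -1.  ]]
1 (0.457, -0.083, 0.09) [ 0.59  0.42 -0.57  2.11  0.35  0.7  -0.21]
1 (0.457, -0.083, 0.26) [ 0.72  0.16 -0.67  1.95  0.11  1.06  0.  ]
1 (0.575, -0.147, 0.26) [ 0.67  0.41 -0.62  1.67  0.25  1.15 -0.02]
1 (0.459, 0.21, 0.016) [ 0.08  0.68 -0.72  2.04  0.71  0.69 -1.11]
1 (0.607, 0.16, 0.2) [ 0.38  0.69 -1.03  1.63  0.63  1.19 -0.8 ]
1 (0.427, 0.084, 0.22) [ 0.72  0.27 -1.11  2.05  0.28  0.99 -0.53]
-1 (0.457, -0.083, 0.09) [-0.87  0.79  1.35  2.2  -0.97  1.   -2.09]
-1 (0.457, -0.083, 0.26) [-1.1   0.23  1.41  2.04 -0.26  1.08 -2.71]
-1 (0.575, -0.147, 0.26) [-0.7   0.66  1.35  1.75 -0.68  1.3  -2.33]
-1 (0.459, 0.21, 0.016) [ 0.43  1.13 -1.34  2.02  1.25  1.19  1.67]
-1 (0.607, 0.16, 0.2) [ 0.49  0.88 -1.33  1.62  0.88  1.35  2.18]
-1 (0.427, 0.084, 0.22) [ 0.83  0.35 -1.28  2.04  0.4   1.03  2.51]
```

View pics/rect.png

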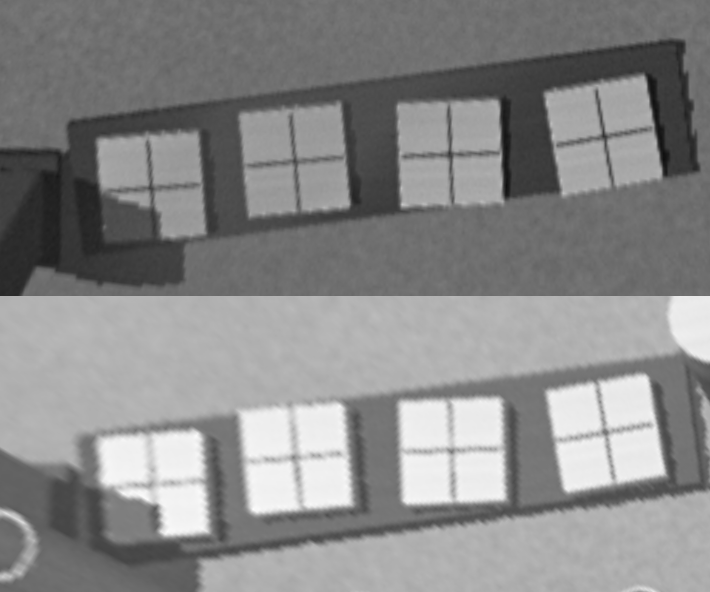

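Both cameras agree on the crosses to within 1.5 mm. In rectified coordinates they lie at P1 (.573, -.148), P2 (.591, -.050), P3 (.596, .054) and P4 (.6085, .158). I'll start with the tallest leg.

```bash
cat >> h.py <<'E'
P={135:(.5733,-.1477),110:(.5908,-.050),85:(.5956,.0544),60:(.6085,.1581)}
L={135:(.4575,-.0833),110:(.4270,.0836),85:(.4675,-.1933),60:(.4585,.2103)}
R=np.array([[0,1,0],[1,0,0],[0,0,-1.]])
def st(m):
    s=env.sense();print(m,"t%.1f"%s["t"],np.round(s["ee_pos"],4),"w%.4f"%s["gripper_width"],"f",np.round(s["wrist_force"],1),"g",np.round(s["grasp_force"],1));return s
def carry(h):
    zg=max(h/1000-.027,.034)-.019; (x,y),(u,v)=L[h],P[h]; zc=zg+.165
    env.reach([x,y,max(zc,.17)],R); env.movel([x,y,zg],R,.2); effector.grasp(25); s=st("grasped")
    if not .034<s["gripper_width"]<.042: print("BAD GRASP"); return
    env.movel([x,y,zc],R,.2); st("lifted")
    env.movel([u,v,zc],R,.2)
    env.movel([u,v,zg+.03],R,.2); env.movel([u,v,zg+.0135],R,.04); st("down")
    effector.release(); env.movel([u,v,zg+.0125+.1],R,.2); st("clear")
E
python3 - <<'E'
from h import *
carry(135)
env.movel([.45,-.15,.26],R,.25)
for c in ["scene","side"]:
    p,d=viewer.read_camera(c);cv2.imwrite(f"pics/{c}1.png",p[:,:,::-1]);np.savez(c+"1.npz",p=p,d=d)
st("")
E
```

```text
grasped t4.9 [ 0.4575 -0.0833  0.089 ] w0.0365 f [-0.1  0.4  0.8] g 25.0
lifted t5.9 [ 0.4564 -0.0832  0.2527] w0.0361 f [-0.5  0.  -4.4] g 25.0
down t8.1 [ 0.5732 -0.1476  0.1023] w0.0362 f [ 0.8 -0.  -4.3] g 25.0
clear t9.6 [ 0.5726 -0.1478  0.2007] w0.0919 f [ 0.5 -1.4 -0.9] g 0.0
 t10.4 [ 0.4507 -0.1497  0.2591] w0.0921 f [ 0.8  0.1 -0.3] g 0.0
```

```bash
cat >> h.py <<'E'
def fit(c,h,xy,z0=0.018):
    from scipy.optimize import least_squares
    z=np.load(c+".npz");f=cloud(c[:-1],z["d"]).reshape(-1,3)
    m=(np.hypot(f[:,0]-xy[0],f[:,1]-xy[1])<.028)&(f[:,2]>z0)
    Q=f[m];t=np.percentile(Q[:,2],97);out=[]
    for lo,hi in ((z0,z0+.03),(t-.035,t-.006),(z0,t-.006)):
        s=Q[(Q[:,2]>lo)&(Q[:,2]<hi)]
        if len(s)<15: out.append((len(s),));continue
        r=least_squares(lambda a:np.hypot(s[:,0]-a[0],s[:,1]-a[1])-.019,xy,loss="soft_l1",f_scale=.002)
        out.append(tuple(r.x.round(4)))
    print(c,h,"top %.4f"%t,"low/high/all",*out,"target",xy)
E
python3 -c "
from h import *
for c in ['scene1','side1']:fit(c,135,P[135])"
```

```text
scene1 135 top 0.1475 low/high/all (np.float64(0.5734), np.float64(-0.1487)) (np.float64(0.575), np.float64(-0.1481)) (np.float64(0.5738), np.float64(-0.1486)) target (0.5733, -0.1477)
side1 135 top 0.1458 low/high/all (np.float64(0.5732), np.float64(-0.1471)) (np.float64(0.5731), np.float64(-0.1466)) (np.float64(0.5733), np.float64(-0.147)) target (0.5733, -0.1477)
```

View pics/scene1.png

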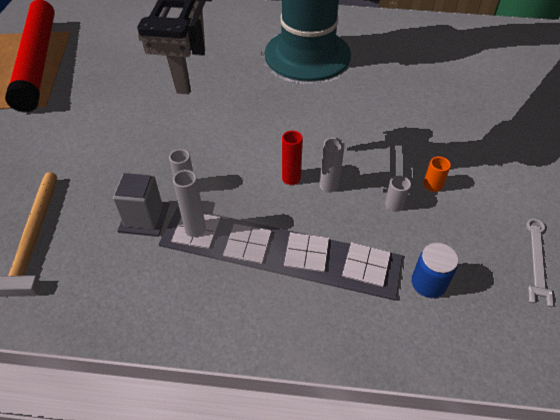

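The 135 leg stands within about 1 mm of its cross, at image (188, 205). An x-wise grip on leg_85 would bring the gripper body too near the 135, so I'll grip that one along y and the other two along x.

```bash
sed -i 's/+.0135\],R,.04/+.0128],R,.04/; s/def carry(h):/def carry(h,R=R):/' h.py
python3 - <<'E'
from h import *
carry(85,np.diag([1,-1,-1.]))
env.reach([.45,.05,.3],R)
carry(110)
env.reach([.45,.1,.3],R)
carry(60)
env.reach([.40,-.12,.36],R)
for c in ["scene","side"]:
    p,d=viewer.read_camera(c);cv2.imwrite(f"pics/{c}2.png",p[:,:,::-1]);np.savez(c+"2.npz",p=p,d=d)
    for h in (135,110,85,60): fit(c+"2",h,P[h])
st("")
E
```

```text
grasped t13.6 [ 0.4675 -0.1933  0.039 ] w0.0384 f [-0.3 -0.4  0.7] g 25.0
lifted t14.6 [ 0.4665 -0.193   0.2028] w0.0384 f [-0.1 -0.4 -3.3] g 25.0
down t17.5 [0.5956 0.0545 0.0517] w0.0386 f [ 0.7 -1.  -3.4] g 25.0
clear t19.1 [0.5949 0.0541 0.1507] w0.0920 f [-0.2 -0.9 -1.6] g 0.0
grasped t22.8 [0.4269 0.0836 0.064 ] w0.0372 f [-0.1  0.2 -0.1] g 25.0
lifted t23.8 [0.4261 0.0832 0.2279] w0.0374 f [-0.3 -0.8 -1.7] g 25.0
down t26.4 [ 0.5907 -0.0499  0.0766] w0.0371 f [-0.4  0.2 -2.7] g 25.0
clear t28.0 [ 0.5902 -0.0503  0.1757] w0.0920 f [ 0.3 -0.1 -0.6] g 0.0
grasped t31.4 [0.4585 0.2103 0.015 ] w0.0384 f [ 0.1 -0.7  0.6] g 25.0
lifted t32.4 [0.4578 0.2096 0.1789] w0.0387 f [-0.4  0.1 -1.6] g 25.0
down t34.8 [0.6084 0.1582 0.0276] w0.0383 f [ 0.   0.4 -1.1] g 25.0
clear t36.3 [0.608  0.1574 0.1267] w0.0923 f [0.  0.2 0.1] g 0.0
scene2 135 top 0.1466 low/high/all (np.float64(0.5735), np.float64(-0.1486)) (np.float64(0.5749), np.float64(-0.148)) (np.float64(0.5738), np.float64(-0.1485)) target (0.5733, -0.1477)
scene2 110 top 0.1222 low/high/all (np.float64(0.5907), np.float64(-0.0508)
[... 559 characters left out ...]
9), np.float64(-0.1464)) (np.float64(0.5732), np.float64(-0.1468)) target (0.5733, -0.1477)
side2 110 top 0.1212 low/high/all (np.float64(0.5907), np.float64(-0.0494)) (np.float64(0.5904), np.float64(-0.0487)) (np.float64(0.5906), np.float64(-0.0491)) target (0.5908, -0.05)
side2 85 top 0.0967 low/high/all (np.float64(0.5954), np.float64(0.0548)) (np.float64(0.5947), np.float64(0.0554)) (np.float64(0.5951), np.float64(0.0551)) target (0.5956, 0.0544)
side2 60 top 0.0721 low/high/all (np.float64(0.6086), np.float64(0.1585)) (np.float64(0.6077), np.float64(0.1592)) (np.float64(0.6081), np.float64(0.1589)) target (0.6085, 0.1581)
 t38.0 [ 0.4003 -0.1196  0.3598] w0.0918 f [-0.1  0.5 -0.7] g 0.0
```

View pics/scene2.png

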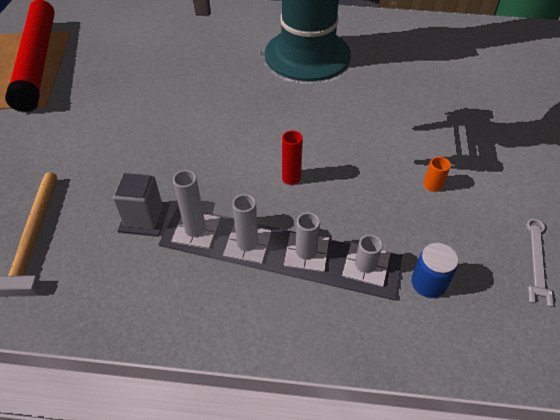

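All four legs stand centred on their plates, descending from the post at (139, 203) to the tin at (435, 270). The tin and both decoys have not moved, and the gripper is open and clear.

```bash
python3 -c "
from h import *
env.pause(.3);print(workorder.finish_job())"
```

```text
the job is handed in; nothing more can be done
None
```

The job is handed in at about 38 s: all four legs stand upright within about 2 mm of their scribed centres, tallest by the post to shortest by the tin, nothing else moved, and the gripper is open and clear.

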